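# Hold a block home in the dowel-marking jig

## Task

Get the jig ready by pushing its blue head along the cross slide until it clicks past the spring detent and stands against its end stop, in line with the channel. Then pick up the beech block, lay it lengthwise in the channel and press its end against the brass sprung plunger until the end sits firmly on the steel stop bar, with light steady hand pressure. Finish while still holding the block pressed home there (do not let go), and leave the pale maple offcut where it lies.

Things in the scene. Friction and masses are not known exactly. Their poses are not given: they have to be found in the camera images.
- jig: Marking jig fixed to the bench: plywood board 12 mm thick, from x = -100 to +125 mm and y = -100 to +50 mm in its frame. Origin at bench height on the channel's centre line, z up. Block is pressed toward +x. On the board beyond the channel: the blue head on its cross slide, a dark end stop (y = +29 to +43, 42 mm high), a dark detent housing behind the head (x = +101 to +124, 48 mm high).
- channel (a point): Middle of the channel's floor, at x = -32.5, y = 0, z = 12 mm in the jig's frame, same axes. The channel runs along x between two aluminium rails 10 mm high, 12 mm wide and 125 mm long, inner faces 51 mm apart (25.5 mm each side); open above and at both ends.
- head (a joint): Travel of the blue head on the cross slide toward the jig's +y, m. 0 = 55 mm out of line (-y side); starts at 0 to 0.025. From 0.043 to 0.049 a ridge on its back rides over a sprung ball (about 4 N), then it clicks on to its end stop at 0.055: in line with the channel, kept by the ball. Friction about 1 N.
- head_side (a point): Centre of the head's flat -y side face, the one to push; moves with the head, has the jig's axes; at x = 68, z = 38 mm in the jig's frame, y = -83 mm + head travel. The head is 40 mm along x, 56 mm along y, from z = 18 to 58 mm, with a black knob 18 mm wide on top up to z = 76 mm.
- plunger (a joint): How far the brass plunger is pushed in (toward +x), m: 0 = out, 0.012 = tip level with the stop bar, as when a block's end stands on it. 14 mm in diameter, centre 17 mm above the channel floor; spring 3.6 N at the start, 9 N when the block is home.
- stop_plane (a point): Point on the plunger's axis, level with the front face of the stop bar: where the middle of the block's end must come. The stop bar is a rigid steel bar on the head's front, 48 mm wide along y, 24.5 to 32.5 mm above the channel floor. At x = 45, z = 29 mm in the jig's frame, y = 0 once the head is in line; jig's axes. The free plunger's tip stands 12 mm before it (toward -x).
- beech_block: Beech block, golden brown, 45 mm along its x, 95 mm along its y, 34 mm high, about 0.1 kg. Origin at the centre of its underside, z up. It lies on the bench left of the jig. Either end may face the plunger.
- maple_offcut: Pale, almost white maple offcut, 40 mm along its x, 90 mm along its y, 22 mm high; origin at the centre of its underside. It lies on the bench near the beech block and is not needed; the two may have changed places.
There are look-alikes about, which are no part of the job. Leave any red look-alike of the beech_block alone.

How it is judged:
On the way, in this order (a step that is already met when the one before it is completed fails the run):
1. the head has clicked past the detent and stands against its end stop, with the block not yet in the channel (value of joint head above 0.053 m), for 0.2 s.
2. the beech block lies flat and lengthwise in the channel, between the rails (z of beech_block in the frame of jig between 0.009 and 0.0155 m and y of beech_block in the frame of jig between -0.006 and 0.006 m and x of beech_block in the frame of jig between -0.08 and 0.005 m and angle between the y axis of beech_block and the x axis of jig, either way round below 0.12 rad), for 0.1 s.
At the end, for the whole second after the job is handed in: Fingers still hold the beech block, at rest, flat in the channel (6 mm of its centre line, 0.07 rad of its direction), its end on the stop bar with 1 to 40 N, plunger in at least 10.5 of 12 mm, head past its detent, within 2 mm of the end stop (value of joint head above 0.053 m and value of joint plunger above 0.0105 m and contact force between beech_block and stop_bar between 1 and 40 N and contact force between the fingers and beech_block above 1 N and x of beech_block in the frame of stop_plane between -0.05 and -0.045 m and y of beech_block in the frame of jig between -0.006 and 0.006 m and z of beech_block in the frame of jig between 0.009 and 0.0155 m and angle between the y axis of beech_block and the x axis of jig, either way round below 0.07 rad and angle between beech_block's own z axis and vertical below 0.06 rad and linear speed of beech_block below 0.01 m/s); the arm keeps its last pose, push and grip.
It fails at once if the maple offcut is moved by more than 25 mm (distance of maple_offcut from where it was at the start of the episode above 0.025 m).
It also fails if it takes over 64 s, if anything falls off the work surface, if the arm or the gripper's body presses on something with over 40 N, if the wrist force passes 120 N, or if a joint passes its speed limit or range.

## Robot

A 6-joint arm with a two-finger parallel gripper is mounted at the origin on a cart in front of the work surface, level with it; the furniture and walls round the work are solid. World frame = base frame: x ahead of the robot, y to its left, z up, the work surface at z = 0. Lengths are in m, angles in rad, forces in N, time in s.
With the tool pointing down it reaches from about 0.375 to 0.9 m from the base axis. Payload 3.1 kg.
Tool frame: the origin (TCP) lies on the centre line of the jaws, within the pads' length; the fingertips stand 8 mm ahead of it and the grasp point (between the pads) lies 11 mm behind it; z points along the fingers, y is the line along which they close (so a half turn about z gives the same grasp; the last joint's range is limited). The gripper opens to 85 mm and grips with 20 to 120 N. Pads are 22 mm wide; open, the fingers measure 114 mm over their backs; the gripper's body (76 mm by 85 mm) begins 54 mm behind the grasp point. The pads swing forward as they close: fully open they stand 13 mm farther back than shut.
Start: joints at [-1.3, 0.527, 1.433, -0, 1.181, -0.178], TCP at [0.272, -0.563, 0.239] pointing down, gripper open.
Joint ranges: [-3.08, 3.08], [-0.75, 2.2], [0.22, 2.44], [-1.43, 4.57], [0, 2.65], [-2.85, 2.85]. Speed limits (rad/s): [2.79, 2.79, 3.14, 3.14, 3.14, 3.14].

## Interface

Orientations are given as a 3x3 rotation matrix whose columns are the frame's x, y, z axes.
In Python, from workcell import get_obs, snapshot, camera_model, sign_off, cut_out, tip_of gives the robot as it stands.
- The arm moves only by the tool arm_command, never from a script. Its argument "increments" is a list that holds one entry, the list of rows, each a list of 7 numbers: the shift along the tool's x, y, z scaled (see below), then the turn, a rotation vector about the tool's x, y, z scaled (see below), then the gripper command: -1 is fully open, 1 is shut, values between are in proportion. In form: [[[tx, ty, tz, ax, ay, az, grip], ...]]. A call has 1 to 8 rows; each row shifts and turns the commanded pose from where the row before left it, along the tool's axes as they then stand; what a row does not reach is not made up. The controller multiplies each number of a shift by 0.25 m and each number of a turn by 60 degrees. A row lasts 1/12 s, in which the tool goes at most 41.7 mm and 7.16 degrees, less where a joint would pass 70% of its speed; a pose out of reach is approached as far as the arm can. A call with a number of a shift or a turn outside -1 to 1 is refused whole. A call with a gripper value outside its range is refused whole. The fingers move at their own pace and stop on an object; the grip force is fixed at half the most. Time passes only in rows, so rows that do not move let the fingers close. It gives the time, the measured TCP pose, the force, the opening and the grip force at its end, in the units of the state.
- get_obs(): the state, without advancing time (a new reading comes with each control period).
- snapshot(name): name is "scene" or "side" or "wrist"; returns the picture (480x640x3 uint8, red, green, blue); there is no depth.
- camera_model(name): a dict with "fx", "fy", "cx", "cy" (pixels), "D" ([k1, k2, p1, p2, k3] as OpenCV has them; the pictures are not rectified), "R" (3x3) and "t" (3): a world point X has camera coordinates R X + t. Camera axes: x right, y down, z forward; pixel columns grow to the right and rows downward; lengths in m; the calibration is good to about 2 mm. A picture is of the moment at which its call begins: read the wrist's pose just before it. camera_model takes no time and is no camera call; for the wrist camera it gives the pose at the moment of the call.
- sign_off(): hands the job in; it is judged then, once.
Trained networks look in the newest picture that a camera, given by its name, has taken for a name from the list of things; names that differ only in an ending like _2 or _b are one class to them, and where a whole thing is asked for, a point or a joint stands for the part that bears it (a point fixed in the world has none). Each returns a list of dicts, best first, with "confidence" (0 to 1); they miss things now and then, are a little off and sometimes report something else, mostly with a low value. They report only what shows in the picture. A call takes as long as a camera call. They do not tell look-alikes from the thing itself.
- cut_out(camera, name): "pixels" (480x640 bool, what is visible of it) and "xy" ([column, row] in pixels, amid what is visible of it).
- tip_of(camera, name): "xy" ([column, row] in pixels: a listed point, or the origin of a listed thing).
The state is a dict: "time": time; "joint_positions": joint angles; "qd": joint speeds; "tau": joint torques, N m; "ee_pos": TCP position; "tcp_rot": TCP orientation; "force": force on the tool from outside, world axes, zero at the start; "ft_torque": the same for the moment, N m; "gripper_width": opening from 0.0 (shut) to 1.0 (fully open); "grasp_force": force on a finger pad.
Only numpy, scipy, OpenCV 4.12 (cv2) and the standard library are available. Lean on these libraries where they do the work, as an engineer would, in place of code of your own. Each camera call takes 0.05 s, during which the arm holds its last target. There are 200 camera calls.

## Working session

There is one attempt and no reset: what is moved stays moved. The work goes in short steps, Python scripts to look and compute and a tool call to move; the robot and the scene stay as the last step left them, time stands still between calls to the robot, and variables do not carry over. Pictures are saved under pics/ and viewed, at most 10 in all, crops included, and the job is handed in when it is done.

Besides the shell and the picture viewer there is one more tool, called after "Call:" as name(argument=value, ...) on one line, values as JSON. arm_command: Moves the arm, as the interface text tells. Shifts and turns lie within -1 to 1; 1 stands for 0.25 m of shift or 60 degrees of turn. Its arguments: {"type":"object","properties":{"increments":{"type":"array","items":{"type":"array","items":{"type":"array","items":{"type":"number"}}}}},"required":["increments"]}

```bash
mkdir -p pics; cat > h.py <<'E'
import numpy as np, cv2
from workcell import *
def cam(n):
    c=camera_model(n); K=np.array([[c['fx'],0,c['cx']],[0,c['fy'],c['cy']],[0,0,1]]); return K,np.array(c['D']),np.array(c['R']),np.array(c['t'])
def ray(n,xy,z):
    K,D,R,t=cam(n); u=cv2.undistortPoints(np.array(xy,float).reshape(-1,1,2),K,D).reshape(-1,2)
    d=np.c_[u,np.ones(len(u))]@R; o=-R.T@t
    return o+d*((z-o[2])/d[:,2])[:,None]
def proj(n,X):
    K,D,R,t=cam(n); return cv2.projectPoints(np.array(X,float).reshape(-1,3),cv2.Rodrigues(R)[0],t,K,D)[0].reshape(-1,2)
def save(n,f,im=None):
    im=snapshot(n) if im is None else im
    cv2.imwrite('pics/'+f,cv2.cvtColor(im,cv2.COLOR_RGB2BGR)); return im
E
python3 - <<'E'
from h import *
np.set_printoptions(precision=4,suppress=True)
ims=[]
for n in('scene','side'):
    im=snapshot(n); ims.append(im)
    K,D,R,t=cam(n); print(n,'pos',-R.T@t,'axis',R[2])
    for nm in('jig','channel','head_side','stop_plane','beech_block','maple_offcut'):
        for d in tip_of(n,nm)[:3]: print(nm,np.round(d['xy'],1),round(d['confidence'],2))
    save(n,n+'0.png',im)
print(get_obs())
E
```

```text
scene pos [-0.1895  0.5599  0.6738] axis [ 0.6943 -0.3716 -0.6163]
jig [429.  231.3] 0.79
channel [441.  228.8] 0.66
head_side [431.1 188.5] 0.85
stop_plane [430.2 196.4] 0.92
beech_block [363.4 271. ] 0.75
beech_block [175.2 355.2] 0.75
beech_block [303.2 281.4] 0.6
maple_offcut [221.9 305.4] 0.67
side pos [0.4342 1.2771 0.7701] axis [ 0.0498 -0.8437 -0.5346]
jig [332.8 211. ] 0.58
channel [343.4 207.2] 0.64
head_side [303.8 188.5] 0.87
stop_plane [313.9 196.5] 0.86
beech_block [330.1 285.1] 0.83
beech_block [349.  375.9] 0.8
beech_block [344.5 254.3] 0.67
maple_offcut [317.5 328.7] 0.74
{'time': 0.7, 'joint_positions': array([-1.2995,  0.5274,  1.4327, -0.    ,  1.1814, -0.1785]), 'qd': array([-0.    , -0.0012, -0.0002, -0.0005, -0.0007,  0.0002]), 'tau': array([ -0.0016, -44.2173, -17.8386,  -0.0003,   0.0006,  -0.    ]), 'ee_pos': array([ 0.2718, -0.5628,  0.2393]), 'tcp_rot': array([[ 0.9005,  0.4348, -0.    ],
       [ 0.4348, -0.9005, -0.    ],
       [-0.    ,  0.    , -1.    ]]), 'force': array([-0.6295,  0.4142, -0.3434]), 'ft_torque': array([-0.0251,  0.0519,  0.0293]), 'grasp_force': 0.0, 'gripper_width': 0.9994063084792998}
```

View pics/scene0.png

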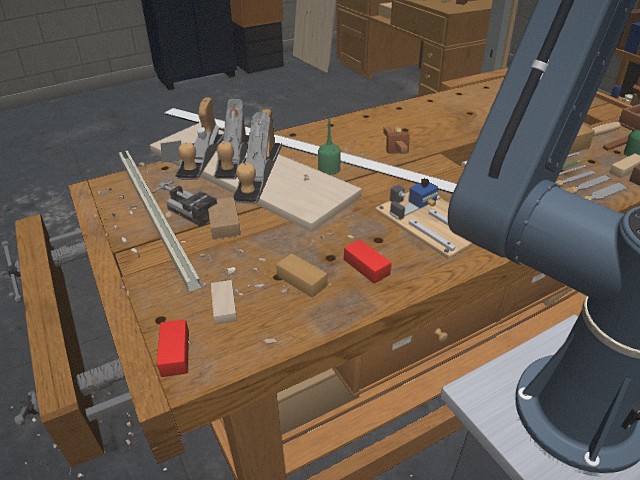

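View pics/side0.png

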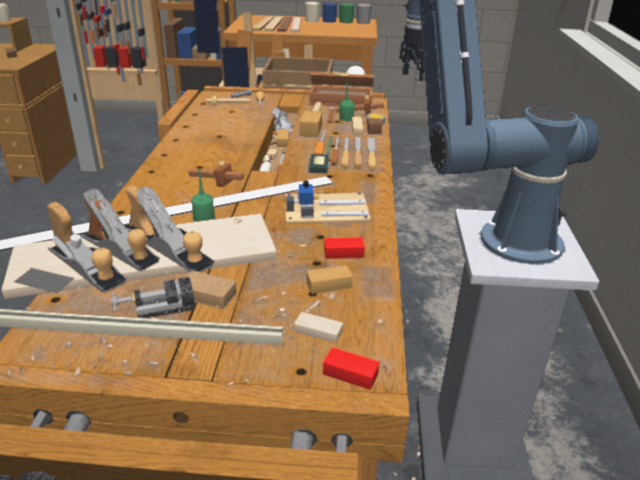

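Scene: the beech block is at about (303,275) in the scene view and (330,280) in the side view, between a red look-alike and the maple offcut (222,300). The jig is at (430,220), and the head lies toward world +x.

```bash
python3 - <<'E'
from h import *
np.set_printoptions(precision=4,suppress=True)
P={'scene':dict(jig=(429,231.3),ch=(441,228.8),hs=(431.1,188.5),sp=(430.2,196.4),be=(303.2,281.4),ma=(221.9,305.4),r1=(363.4,271),r2=(175.2,355.2)),
'side':dict(jig=(332.8,211),ch=(343.4,207.2),hs=(303.8,188.5),sp=(313.9,196.5),be=(330.1,285.1),ma=(317.5,328.7),r1=(344.5,254.3),r2=(349,375.9))}
Z=dict(jig=0,ch=.012,hs=.038,sp=.029,be=0,ma=0,r1=0,r2=0)
for k in Z: print(k,ray('scene',P['scene'][k],Z[k])[0],ray('side',P['side'][k],Z[k])[0])
for n in('scene','side'):
    snapshot(n)
    for nm,z in(('beech_block',.034),('maple_offcut',.022)):
        for d in cut_out(n,nm):
            m=d['pixels'].astype(np.uint8); c=max(cv2.findContours(m,0,2)[0],key=cv2.contourArea)[:,0]
            q=cv2.approxPolyDP(c,3,True).reshape(-1,2); print(n,nm,d['xy'],q.tolist()); print(ray(n,q,z)[:,:2].tolist())
E
```

```text
jig [ 0.4851 -0.0838  0.    ] [ 0.4907 -0.1068  0.    ]
ch [ 0.4672 -0.101   0.012 ] [ 0.4621 -0.1097  0.012 ]
hs [ 0.5772 -0.1582  0.038 ] [ 0.576  -0.1587  0.038 ]
sp [ 0.5619 -0.1445  0.029 ] [ 0.5452 -0.1311  0.029 ]
be [0.4777 0.2333 0.    ] [0.4771 0.235  0.    ]
ma [0.4936 0.3965 0.    ] [0.4935 0.3858 0.    ]
r1 [0.4453 0.1144 0.    ] [0.45  0.106 0.   ]
r2 [0.4197 0.5093 0.    ] [0.4252 0.5119 0.    ]
scene beech_block [304.3, 277.4] [[278, 264], [280, 276], [311, 295], [326, 284], [322, 270], [292, 253]]
[[0.5124396970504103, 0.2690709919157148], [0.4789588763410192, 0.280820713321535], [0.40478564916550264, 0.2544700447638592], [0.41684633891694056, 0.21653024340437982], [0.4548264893975046, 0.20369470545219892], [0.5292031115255832, 0.23031194983211134]]
scene beech_block [170.4, 347.3] [[185, 320], [160, 324], [156, 364], [161, 376], [187, 372]]
[[0.4568024675983027, 0.47369904799397816], [0.46874350143632937, 0.5149045709348293], [0.3862010776406959, 0.5444839137098085], [0.3591204936112917, 0.5439148696213248], [0.34712455262388897, 0.5053671039658864]]
scene beech_blo
[... 1044 characters left out ...]
 [311, 292], [349, 286]]
[[0.4338613105573992, 0.23932574616389646], [0.44607305625515464, 0.2094544179643485], [0.5273345909339688, 0.23340211063071004], [0.5277706784213017, 0.2749459881077472], [0.5138521551178464, 0.30937690136098706], [0.4346853396731583, 0.2801956761811548]]
side maple_offcut [317.9, 324.6] [[295, 321], [296, 332], [331, 342], [337, 340], [342, 329], [339, 321], [306, 313]]
[[0.5384810613010952, 0.39225124219677976], [0.5328197560279946, 0.4250525847501231], [0.46295903222448775, 0.44735171232425464], [0.4517967094051887, 0.4405923723538234], [0.44362703520641983, 0.4075383247485902], [0.45070579675909195, 0.38374415493083747], [0.5189990405939913, 0.3650358169152803]]
```

Call:
arm_command(increments=[[[0.1, -0.07, 0, 0, 0, 0, -1], [0.1, -0.07, 0, 0, 0, 0, -1], [0.1, -0.07, 0, 0, 0, 0, -1], [0.1, -0.07, 0, 0, 0, 0, -1], [0.1, -0.07, 0, 0, 0, 0, -1], [0.1, -0.07, 0, 0, 0, 0, -1], [0.1, -0.07, 0, 0, 0, 0, -1], [0.1, -0.07, 0, 0, 0, 0, -1]]])

```text
time: 1.67
ee_pos: [0.3916, -0.3485, 0.2395]
tcp_rot: [[0.901, 0.435, 0.0], [0.435, -0.901, -0.0], [0.0, 0.0, -1.0]]
force: [-0.7, -0.8, 0.2]
gripper_width: 1.002
grasp_force: 0.0
```

Call:
arm_command(increments=[[[0.1, -0.07, 0, 0, 0, 0, -1], [0.1, -0.07, 0, 0, 0, 0, -1], [0.1, -0.07, 0, 0, 0, 0, -1], [0.1, -0.07, 0, 0, 0, 0, -1], [0.1, -0.07, -0.02, 0, 0, 0.1, -1], [0.1, -0.07, -0.02, 0, 0, 0.11, 1], [0.1, -0.06, -0.02, 0, 0, 0.11, 1], [0.08, -0.04, -0.02, 0, 0, 0.11, 1]]])

```text
time: 2.33
ee_pos: [0.5233, -0.1566, 0.2597]
tcp_rot: [[1.0, -0.005, -0.0], [-0.005, -1.0, 0.001], [-0.0, -0.001, -1.0]]
force: [0.4, -1.3, -0.4]
gripper_width: 0.603
grasp_force: 0.0
```

```bash
cat > w.py <<'E'
from h import *
import sys
np.set_printoptions(precision=4,suppress=True)
o=get_obs(); print(o['time'],o['ee_pos'],o['tcp_rot'].tolist(),o['force'],o['gripper_width'])
K,D,R,t=cam('wrist'); print('campos',-R.T@t,'axis',R[2],'xaxis',R[0])
im=save('wrist',sys.argv[1])
for nm,z in(('jig',0),('channel',.012),('head_side',.038),('stop_plane',.029),('beech_block',0)):
    for d in tip_of('wrist',nm)[:2]: print(nm,np.round(d['xy'],1),round(d['confidence'],2),ray('wrist',d['xy'],z)[0])
E
python3 w.py w1.png
```

```text
2.3333 [ 0.5233 -0.1566  0.2597] [[0.9999893804537756, -0.004604952519020607, -0.00018273470238033444], [-0.0046047966023420395, -0.9999890411216209, 0.0008446803609149868], [-0.00018662241276873985, -0.0008438299346562085, -0.9999996265614886]] [ 0.4225 -1.3097 -0.4334] 0.6026443335664596
campos [ 0.5918 -0.1566  0.3933] axis [-0.2655  0.0022 -0.9641] xaxis [-0.0047 -1.     -0.001 ]
jig [246.2 229.8] 0.78 [ 0.4989 -0.0875  0.    ]
channel [255.7 263.4] 0.64 [ 0.4647 -0.0985  0.012 ]
head_side [308.1 153.4] 0.72 [ 0.5723 -0.1519  0.038 ]
stop_plane [286.1 180.4] 0.55 [ 0.547  -0.1321  0.029 ]
beech_block [ 68.1 268.1] 0.67 [0.4522 0.1047 0.    ]
```

View pics/w1.png

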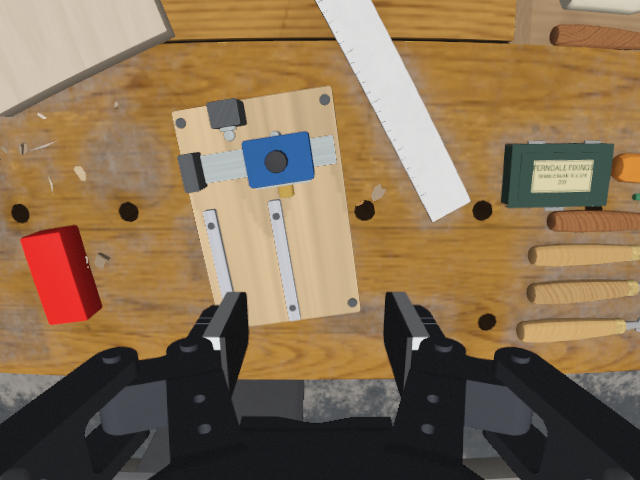

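The wrist view shows the jig yawed slightly. Board corners are at (172,111), (331,86) and (359,311), the blue head is at about (278,160), and the end stop is at left (190,172).

```bash
cat > fit.py <<'E'
from h import *
from scipy.optimize import least_squares
np.set_printoptions(precision=4,suppress=True)
g=cv2.cvtColor(cv2.imread('pics/w1.png'),cv2.COLOR_BGR2GRAY)
J=np.array([[125,50,12],[125,-100,12],[-100,-100,12],[30,-25.5,22],[30,-37.5,22],[-95,-37.5,22],[30,37.5,22],[30,25.5,22],[-95,-25.5,22]])/1e3
p=np.array([[172,111],[331,86],[359,311],[268,201],[281,199],[299,319],[204,211],[215,209],[288,320]],np.float32)
q=cv2.cornerSubPix(g,p[:,None].copy(),(3,3),(-1,-1),(3,30,.01))[:,0]
print(np.abs(q-p).max(1)); 
def W(v): c,s=np.cos(v[2]),np.sin(v[2]); return J@np.array([[c,s,0],[-s,c,0],[0,0,1]])+[v[0],v[1],0]
for pts in(p,q):
    r=least_squares(lambda v:(proj('wrist',W(v))-pts).ravel(),[.49,-.09,.12],loss='soft_l1'); print(r.x,(proj('wrist',W(r.x))-pts).tolist())
    v=r.x
c,s=np.cos(v[2]),np.sin(v[2]); h=ray('wrist',[[242,141],[307,131],[315,180],[250,188]],.058)
d=h[:,:2]-v[:2]; print('head corners jig',np.c_[d@[c,s],d@[-s,c]])
E
python3 fit.py
```

```text
[1.4159 1.7906 0.5532 0.4563 1.9134 0.6056 0.3312 1.391  1.1788]
[ 0.4934 -0.0933  0.1368] [[-1.0354175957510847, -1.6961916570319033], [2.809243768738156, -1.7615163782820389], [2.0629222532654126, 2.172525297752202], [-0.2869162865967496, 0.1921035764561907], [-0.5641820322500166, 0.42688789006649586], [1.2170120169130314, 1.7652819166856943], [-2.103058946479223, -0.5523784496871826], [-0.7147783697368482, -0.31066379860359916], [0.5158247396278739, 2.20657145126728]]
[ 0.4933 -0.0928  0.1451] [[-1.8365985065815096, -2.3170390198860105], [2.8216833210399273, -1.7556052250911307], [1.877219874927107, 1.9993605032437927], [-1.227653775675435, -0.32255631133730844], [0.5511042748944419, -0.45323882119049586], [0.8966324335478362, 1.2138994667516272], [-2.944597305674449, 0.26524942066589574], [-4.148990660723939e-05, 0.630353193662927], [-0.36510109983214534, 1.280095063604108]]
head corners jig [[ 0.0872 -0.0193]
 [ 0.0871 -0.0726]
 [ 0.0471 -0.0733]
 [ 0.0485 -0.0187]]
```

```bash
python3 w.py w2.png; sed -i 's/w1.png/w2.png/' fit.py; python3 - <<'E'
import cv2
im=cv2.imread('pics/w2.png')[70:340,150:390]
cv2.imwrite('pics/w2c.png',cv2.resize(im,None,fx=2.2,fy=2.2,interpolation=cv2.INTER_CUBIC))
E
```

```text
2.6333 [ 0.5218 -0.1595  0.2589] [[0.9999989524597288, -3.4476957324800024e-06, -0.0014474348200944228], [-3.0100752613128903e-06, -0.9999999542894727, 0.00030234416134460897], [-0.0014474357963220987, -0.00030233948773915933, -0.9999989067596272]] [-0.7531 -0.4805  0.8409] 0.05518574570777589
campos [ 0.5904 -0.1592  0.3924] axis [-0.2668  0.0005 -0.9638] xaxis [-0.0002 -1.     -0.0005]
jig [243.6 229.6] 0.87 [ 0.4942 -0.0868  0.    ]
jig [308.2 152.8] 0.29 [ 0.5697 -0.1522  0.    ]
channel [250.1 261.9] 0.83 [ 0.4641 -0.0939  0.012 ]
head_side [305.2 154.7] 0.73 [ 0.5704 -0.1504  0.038 ]
head_side [281.2 181.2] 0.26 [ 0.5476 -0.1291  0.038 ]
stop_plane [279.4 181.1] 0.87 [ 0.5467 -0.1267  0.029 ]
beech_block [ 62.6 267.3] 0.58 [0.4542 0.1108 0.    ]
```

View pics/w2c.png

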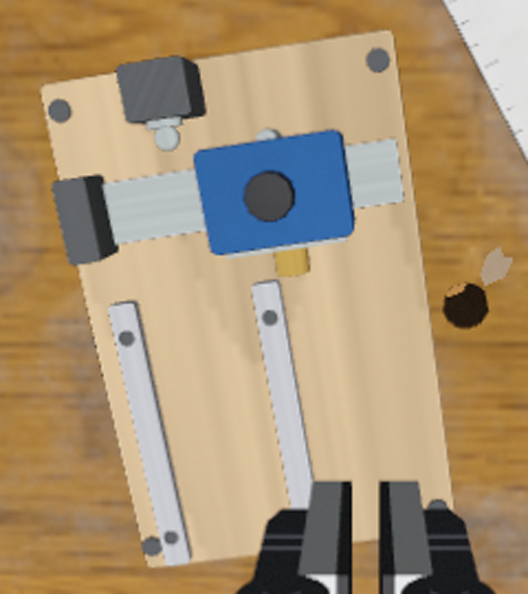

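The crop shows the whole jig: the head is mid-slide with about 45 mm to go, the end stop is at left, and the gripper is nearly shut.

```bash
cat > fit.py <<'E'
from h import *
from scipy.optimize import least_squares
np.set_printoptions(precision=4,suppress=True)
J=np.array([[125,50,12],[125,-100,12],[-100,50,12],[30,37.5,22],[30,25.5,22],[-95,37.5,22],[-95,25.5,22],[30,-25.5,22],[30,-37.5,22]])/1e3
p=np.array([[41,88],[392,30],[148,567],[109,307],[135,301],[164,564],[189,559],[252,284],[277,281]])/2.2+[149.7,69.7]
def W(v): c,s=np.cos(v[2]),np.sin(v[2]); return J@np.array([[c,s,0],[-s,c,0],[0,0,1]])+[v[0],v[1],v[3]]
for f in(0,1):
    r=least_squares(lambda v:(proj('wrist',W(v*[1,1,1,f]))-p).ravel(),[.49,-.09,.12,0],loss='soft_l1'); v=r.x; print(v);print((proj('wrist',W(v*[1,1,1,f]))-p).tolist())
    c,s=np.cos(v[2]),np.sin(v[2]); h=ray('wrist',np.array([[194,155],[341,131],[353,234],[218,254]])/2.2+[149.7,69.7],.058+v[3]*f)
    d=h[:,:2]-v[:2]; print('head corners jig',np.c_[d@[c,s],d@[-s,c]])
E
python3 fit.py
```

```text
[ 0.4962 -0.0901  0.1366  0.    ]
[[-1.0826676621124136, -2.3070991219106673], [2.013840754755904, -1.3513679943364707], [-0.8698637640064533, 1.5244768944337466], [-0.9224443282254526, -0.7514484535819861], [-0.3670927629795244, 0.1943182762783522], [0.4048566452712805, 1.7271052410910102], [0.481904036466716, 2.6286564482622907], [-0.16529290755681814, 0.32654979170098386], [1.187780496559526, -0.0977758200113783]]
head corners jig [[ 0.086  -0.0179]
 [ 0.0868 -0.0729]
 [ 0.049  -0.072 ]
 [ 0.0486 -0.0203]]
[ 0.495  -0.0888  0.1388 -0.0065]
[[-0.16049606757769652, -0.4741523564917003], [-0.025425274351732696, 0.5940972351101834], [-0.37466238022992115, -0.3400503693877681], [-0.34214209668760986, -0.7580386651656568], [-0.004174549068551414, 0.19217472402561953], [0.7648186951846299, -0.19477840061392726], [0.6579613521115277, 0.7012683107495263], [-0.7500110832045266, 0.3421781546409193], [0.37616537597767774, -0.07840594515880639]]
head corners jig [[ 0.087  -0.0184]
 [ 0.0877 -0.0744]
 [ 0.0491 -0.0734]
 [ 0.0489 -0.0207]]
```

Call:
arm_command(increments=[[[0.056, 0.032, 0.1, 0, 0, 0, 1], [0.056, 0.032, 0.14, 0, 0, 0, 1], [0.056, 0.032, 0.14, 0, 0, 0, 1], [0.056, 0.032, 0.14, 0, 0, 0, 1], [0, 0, 0.14, 0, 0, -0.04, 1], [0, 0, 0.1, 0, 0, -0.04, 1], [0, 0, 0.08, 0, 0, -0.04, 1], [0, 0, 0.036, 0, 0, -0.0125, 1]]])

```text
time: 3.6
ee_pos: [0.5768, -0.1907, 0.0369]
tcp_rot: [[0.99, 0.139, -0.005], [0.139, -0.99, 0.003], [-0.005, -0.003, -1.0]]
force: [-0.0, 0.1, -0.1]
gripper_width: -0.0
grasp_force: 0.0
```

Call:
arm_command(increments=[[[0, 0, 0, 0, 0, 0, 1], [0, 0, 0, 0, 0, 0, 1]]])

```text
time: 3.77
ee_pos: [0.579, -0.1915, 0.0405]
tcp_rot: [[0.991, 0.137, 0.0], [0.137, -0.991, -0.0], [0.0, 0.0, -1.0]]
force: [-0.4, -0.0, -0.9]
gripper_width: -0.001
grasp_force: 0.0
```

```bash
cat >> h.py <<'E'
JO=np.array([.495,-.089]);JA=.139
def tojig(P):
    c,s=np.cos(JA),np.sin(JA); d=np.atleast_2d(P)[:,:2]-JO; return np.c_[d@[c,s],d@[-s,c]]
E
python3 w.py w3.png; python3 -c "
from h import *
print(tojig(get_obs()['ee_pos']))"
```

```text
3.7667 [ 0.579  -0.1915  0.0405] [[0.9905996795200509, 0.13679269840336436, 0.0001805499896966607], [0.1367927166086369, -0.9905996891316096, -9.260230972845299e-05], [0.00016618544384009996, 0.00011642974191410295, -0.9999999794132565]] [-0.4095 -0.0289 -0.9478] -0.0013062188108955573
campos [ 0.6467 -0.182   0.1741] axis [-0.2627 -0.0361 -0.9642] xaxis [ 0.1366 -0.9906 -0.0001]
jig [103.2 406.5] 0.75 [ 0.4944 -0.0896  0.    ]
head_side [211.2 321.3] 0.98 [ 0.5736 -0.1525  0.038 ]
[[ 0.06950554 -0.11329512]]
```

View pics/w3.png

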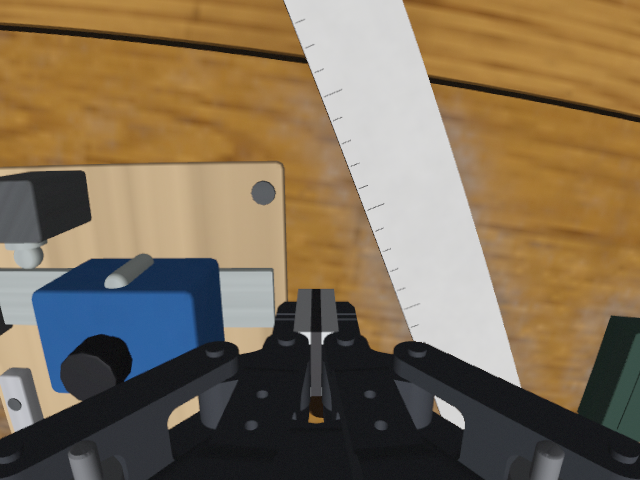

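Finger and head are both at the right height. The head's side face is at column 220 and the shut fingers are at 300–335, so I'll push toward +y.

Call:
arm_command(increments=[[[0, 0, -0.04, 0, 0, 0, 1], [0, -0.04, 0, 0, 0, 0, 1], [0, -0.04, 0, 0, 0, 0, 1], [0, -0.04, 0, 0, 0, 0, 1], [0, -0.04, 0, 0, 0, 0, 1], [0, -0.03, 0, 0, 0, 0, 1], [0, -0.02, 0, 0, 0, 0, 1], [0, 0, 0, 0, 0, 0, 1]]])

```text
time: 4.73
ee_pos: [0.5707, -0.1372, 0.05]
tcp_rot: [[0.99, 0.139, -0.002], [0.139, -0.99, 0.001], [-0.002, -0.002, -1.0]]
force: [-0.6, -0.2, -0.6]
gripper_width: 0.0
grasp_force: 0.0
```

Call:
arm_command(increments=[[[0, -0.016, 0, 0, 0, 0, 1], [0, -0.016, 0, 0, 0, 0, 1], [0, -0.012, 0, 0, 0, 0, 1], [0, 0, 0, 0, 0, 0, 1]]])

```text
time: 5.07
ee_pos: [0.5698, -0.129, 0.0501]
tcp_rot: [[0.99, 0.138, -0.0], [0.138, -0.99, -0.001], [-0.0, 0.001, -1.0]]
force: [0.2, -1.4, 0.1]
gripper_width: 0.003
grasp_force: 0.7
```

```bash
cat > s.py <<'E'
from h import *
np.set_printoptions(precision=4,suppress=True)
snapshot('wrist'); o=get_obs(); print(o['time'],tojig(o['ee_pos']),o['ee_pos'][2],o['force'])
for nm,z in(('head_side',.038),('jig',0)):
    for d in tip_of('wrist',nm)[:1]: print(nm,d['confidence'],tojig(ray('wrist',d['xy'],z)))
E
python3 s.py
```

```text
5.1167 [[ 0.0685 -0.0496]] 0.050038987016456704 [-0.492  -1.8644 -0.1723]
head_side 0.85 [[ 0.0688 -0.035 ]]
```

Call:
arm_command(increments=[[[0, -0.012, 0, 0, 0, 0, 1], [0, -0.012, 0, 0, 0, 0, 1], [0, 0, 0, 0, 0, 0, 1], [0, 0, 0, 0, 0, 0, 1]]])

```text
time: 5.55
ee_pos: [0.569, -0.1215, 0.0503]
tcp_rot: [[0.99, 0.138, -0.0], [0.138, -0.99, 0.001], [-0.0, -0.001, -1.0]]
force: [0.6, 0.7, 0.5]
gripper_width: 0.005
grasp_force: 0.0
```

Call:
arm_command(increments=[[[0, -0.006, 0, 0, 0, 0, 1], [0, 0, 0, 0, 0, 0, 1]]])

```text
time: 5.72
ee_pos: [0.5692, -0.1208, 0.0504]
tcp_rot: [[0.99, 0.138, 0.0], [0.138, -0.99, -0.0], [0.0, 0.0, -1.0]]
force: [1.2, -1.5, -0.5]
gripper_width: 0.003
grasp_force: 0.6
```

```bash
python3 s.py
```

```text
5.7667 [[ 0.069  -0.0418]] 0.05037384594409305 [-0.4099 -0.5684 -0.4195]
head_side 0.7 [[ 0.0682 -0.0278]]
```

Call:
arm_command(increments=[[[0, -0.008, 0, 0, 0, 0, 1], [0, 0, 0, 0, 0, 0, 1], [0, 0, 0, 0, 0, 0, 1]]])

```text
time: 6.12
ee_pos: [0.5692, -0.1206, 0.0505]
tcp_rot: [[0.99, 0.139, 0.001], [0.139, -0.99, -0.003], [0.001, 0.003, -1.0]]
force: [-1.4, -6.3, -1.0]
gripper_width: -0.0
grasp_force: 3.0
```

Call:
arm_command(increments=[[[0, -0.008, 0, 0, 0, 0, 1], [0, 0, 0, 0, 0, 0, 1], [0, 0, 0, 0, 0, 0, 1]]])

```text
time: 6.37
ee_pos: [0.5693, -0.1204, 0.0505]
tcp_rot: [[0.99, 0.14, 0.002], [0.14, -0.99, -0.005], [0.001, 0.006, -1.0]]
force: [-2.2, -11.9, -2.2]
gripper_width: -0.002
grasp_force: 5.5
```

Call:
arm_command(increments=[[[0, 0.06, 0, 0, 0, 0, 1], [0, 0.06, 0, 0, 0, 0, 1], [0, 0.04, -0.1, 0, 0, 0, 1], [0, 0, -0.14, 0, 0, 0, -1], [0, 0, -0.14, 0, 0, 0, -1], [0, 0, -0.14, 0, 0, 0, -1], [0, 0, -0.14, 0, 0, 0, -1], [0, -0.06, -0.12, 0, 0, 0, -1]]])

```text
time: 7.03
ee_pos: [0.5731, -0.1446, 0.2482]
tcp_rot: [[0.991, 0.135, 0.004], [0.135, -0.991, -0.002], [0.003, 0.002, -1.0]]
force: [0.7, -0.0, -0.3]
gripper_width: 0.707
grasp_force: 0.0
```

Call:
arm_command(increments=[[[-0.008, -0.1, 0, 0, 0, 0, -1], [-0.008, -0.13, 0, 0, 0, 0, -1], [-0.008, -0.13, 0, 0, 0, 0, -1], [-0.008, -0.13, 0, 0, 0, 0, -1], [-0.008, -0.13, 0, 0, 0, 0, -1], [-0.008, -0.13, 0, 0, 0, 0, -1], [-0.008, -0.13, 0, 0, 0, 0, -1], [-0.008, -0.13, 0, 0, 0, 0, -1]]])

```text
time: 7.7
ee_pos: [0.521, 0.1073, 0.2456]
tcp_rot: [[0.991, 0.137, -0.0], [0.137, -0.991, 0.001], [0.0, -0.001, -1.0]]
force: [-0.3, -0.6, -0.6]
gripper_width: 1.002
grasp_force: 0.0
```

Call:
arm_command(increments=[[[-0.008, -0.13, 0, 0, 0, 0, -1], [-0.008, -0.13, 0, 0, 0, 0, -1], [-0.008, -0.13, 0, 0, 0, 0, -1], [-0.008, -0.12, 0, 0, 0, 0, -1], [0, 0, 0, 0, 0, -0.1, -1], [0, 0, 0, 0, 0, -0.09, -1], [0, 0, 0, 0, 0, 0, -1], [0, 0, 0, 0, 0, 0, -1]]])

```text
time: 8.37
ee_pos: [0.4959, 0.2312, 0.2454]
tcp_rot: [[0.945, 0.328, -0.0], [0.328, -0.945, 0.0], [-0.0, -0.0, -1.0]]
force: [-0.3, 0.1, 0.5]
gripper_width: 1.001
grasp_force: 0.0
```

```bash
python3 w.py w4.png; python3 - <<'E'
from h import *
snapshot('scene')
for d in tip_of('scene','head_side')[:1]: print(d['confidence'],tojig(ray('scene',d['xy'],.038)))
snapshot('wrist')
for d in cut_out('wrist','beech_block'):
    m=d['pixels'].astype(np.uint8); c=max(cv2.findContours(m,0,2)[0],key=cv2.contourArea)[:,0]
    q=cv2.approxPolyDP(c,3,True).reshape(-1,2); print(d['xy'],q.tolist()); print(ray('wrist',q,.034-.0065)[:,:2].tolist())
E
```

```text
8.3667 [0.4959 0.2312 0.2454] [[0.9445720336611979, 0.3283041152576084, -0.00028483340355859693], [0.32830421314277647, -0.9445719474126122, 0.00042402104676432544], [-0.0001298377880789571, -0.0004940304288894087, -0.9999998695380335]] [-0.2908  0.12    0.4824] 1.000713440526001
campos [0.5607 0.2536 0.3789] axis [-0.2509 -0.0863 -0.9641] xaxis [ 0.3281 -0.9446 -0.0008]
jig [591.2 304.8] 0.72 [ 0.4922 -0.0815  0.    ]
channel [596.5 337. ] 0.66 [ 0.4637 -0.0967  0.012 ]
stop_plane [633.8 275.8] 0.91 [ 0.539  -0.0837  0.029 ]
beech_block [ 24.5 183.2] 0.82 [0.4238 0.5092 0.    ]
beech_block [304.1 216.5] 0.72 [0.4818 0.2378 0.    ]
0.59 [[ 0.08340155 -0.03485623]]
[19.9, 177.5] [[28, 130], [5, 130], [0, 135], [0, 241], [26, 227], [62, 160], [61, 155]]
[[0.4814864733692923, 0.4955191925099558], [0.47482291654775544, 0.5171803198684197], [0.46898943277329425, 0.521252345797728], [0.3696687935447885, 0.5071853338488646], [0.3925423411597443, 0.4830403766957011], [0.4654365281760254, 0.45951537496164757], [0.4694929734714196, 0.46125524898807324]]
[305.0, 220.2] [[283, 168], [277, 174], [280, 272], [326, 274], [328, 172], [325, 168]]
[[0.5218456786862482, 0.2702864577378624], [0.5152287705625348, 0.2735972413892868], [0.4304560746338624, 0.2433680080423204], [0.44267703853968726, 0.2025519901000554], [0.5314210003177778, 0.23241709361512378], [0.5338001597215596, 0.23602120396780588]]
[420.3, 290.3] [[412, 238], [389, 322], [396, 337], [432, 344], [437, 305], [450, 301], [463, 256], [453, 245]]
[[0.5009330441677409, 0.14053117876387589], [0.41637927241837547, 0.12864506867172235], [0.40361434446777217, 0.11596457736285654], [0.4079313859044532, 0.07906548044187142], [0.44786978071696704, 0.0917407205037643], [0.4557286088638306, 0.08152290115429331], [0.5008186752995183, 0.08881030073425275], [0.5073634681599869, 0.1021202993656517]]
```

View pics/w4.png

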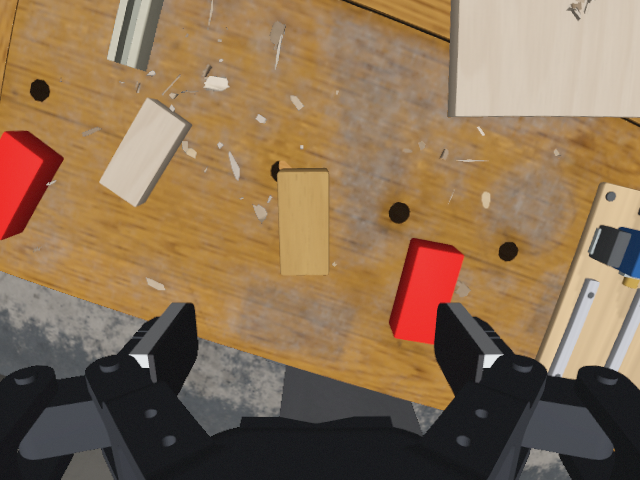

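The beech block is at (303,222), aligned with the tool to within a degree. The red look-alikes are at (425,290) and (20,180), and the maple offcut is at (145,150).

```bash
python3 - <<'E'
from h import *
np.set_printoptions(precision=1,suppress=True)
o=get_obs();R=o['tcp_rot'];p=o['ee_pos']
for y in(-.0425,.0425):
  for z in(-.015,-.01,-.005,0,.008): print(y,z,proj('wrist',p+R@[.011,y,z]))
for z in(-.005,0,.008,.014): print('shut',z,proj('wrist',p+R@[.011,.0,z]),proj('wrist',p+R@[.011,.012,z]))
c=np.array([.480,.238,p[2]]); print((R.T@(c-p))*1000, R.T@(np.array([.4818,.2378,p[2]])-p)*1000)
E
```

```text
-0.0425 -0.015 [[184.8 315. ]]
-0.0425 -0.01 [[189.3 308.5]]
-0.0425 -0.005 [[193.6 302.4]]
-0.0425 0 [[197.6 296.7]]
-0.0425 0.008 [[203.5 288.4]]
0.0425 -0.015 [[446.1 314.9]]
0.0425 -0.01 [[441.6 308.4]]
0.0425 -0.005 [[437.3 302.4]]
0.0425 0 [[433.4 296.7]]
0.0425 0.008 [[427.5 288.4]]
shut -0.005 [[315.4 302.8]] [[350.1 302.8]]
shut 0 [[315.5 297.1]] [[349.  297.1]]
shut 0.008 [[315.5 288.7]] [[347.3 288.6]]
shut 0.014 [[315.5 282.9]] [[346.1 282.8]]
[-12.7 -11.6   0. ] [-11.  -10.8   0. ]
```

Call:
arm_command(increments=[[[-0.024, -0.023, 0.1, 0, 0, 0, -1], [-0.024, -0.022, 0.14, 0, 0, 0, -1], [0, 0, 0.14, 0, 0, 0, -1], [0, 0, 0.14, 0, 0, 0, -1], [0, 0, 0.14, 0, 0, 0, -1], [0, 0, 0.12, 0, 0, 0, -1], [0, 0, 0.08, 0, 0, 0, -1], [0, 0, 0.045, 0, 0, 0, -1]]])

```text
time: 9.53
ee_pos: [0.4794, 0.2377, 0.0164]
tcp_rot: [[0.944, 0.331, -0.004], [0.331, -0.944, -0.001], [-0.004, -0.0, -1.0]]
force: [0.3, 0.4, 0.6]
gripper_width: 0.998
grasp_force: 0.0
```

Call:
arm_command(increments=[[[0, 0, 0, 0, 0, 0, -1], [0, 0, 0, 0, 0, 0, 1], [0, 0, 0, 0, 0, 0, 1], [0, 0, 0, 0, 0, 0, 1], [0, 0, 0, 0, 0, 0, 1], [0, 0, 0, 0, 0, 0, 1], [0, 0, 0, 0, 0, 0, 1], [0, 0, 0, 0, 0, 0, 1]]])

```text
time: 10.2
ee_pos: [0.4819, 0.2384, 0.0209]
tcp_rot: [[0.944, 0.331, 0.004], [0.331, -0.944, 0.001], [0.004, 0.0, -1.0]]
force: [-0.9, -0.1, 6.2]
gripper_width: 0.515
grasp_force: 63.1
```

```bash
python3 - <<'E'
from h import *
o=get_obs(); print(o['time'],o['ee_pos'],o['gripper_width'],o['grasp_force'],o['force']); save('wrist','w5.png')
E
```

```text
10.2 [0.48190362 0.23840548 0.02090278] 0.5150833559855663 63.127713203430176 [-0.91803887 -0.14874368  6.23018543]
```

View pics/w5.png

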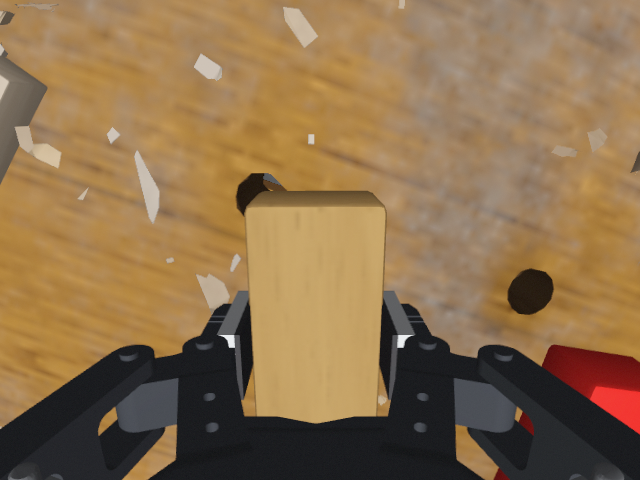

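```bash
python3 - <<'E'
from h import *
np.set_printoptions(precision=2,suppress=True)
o=get_obs();R=o['tcp_rot'];p=o['ee_pos']
for z in(.034,.0275): print(((ray('wrist',[[247,207],[385,206],[257,416],[377,416]],z)-p)@R)*1000)
b=np.array([-.030,0.]);c,s=np.cos(JA),np.sin(JA);w=JO+[c*b[0]-s*b[1],s*b[0]+c*b[1]]
print('chan world',w,'delta tool mm',R.T@(np.r_[w,p[2]]-p)*1000,'turn units',-(JA-np.arctan2(R[1,0],R[0,0]))/np.radians(60))
E
```

```text
[[ 46.13 -20.81 -12.94]
 [ 46.43  21.17 -12.93]
 [-29.63 -20.98 -13.22]
 [-29.65  22.08 -13.2 ]]
[[ 44.92 -21.94  -6.44]
 [ 45.24  22.3   -6.43]
 [-34.92 -22.12  -6.73]
 [-34.94  23.26  -6.72]]
chan world [ 0.47 -0.09] delta tool mm [-125.4   307.39   -0.37] turn units 0.18941102530437232
```

Call:
arm_command(increments=[[[0, 0, -0.04, 0, 0, 0, 1], [0, 0, -0.08, 0, 0, 0, 1], [0, 0, -0.12, 0, 0, 0, 1], [0, 0, -0.12, 0, 0, 0, 1], [0, 0, -0.08, 0, 0, 0, 1], [0, 0, -0.04, 0, 0, 0, 1], [0, 0, 0, 0, 0, 0, 1]]])

```text
time: 10.83
ee_pos: [0.4821, 0.2385, 0.142]
tcp_rot: [[0.944, 0.331, 0.006], [0.331, -0.944, 0.002], [0.006, 0.0, -1.0]]
force: [0.2, 0.3, -1.3]
gripper_width: 0.511
grasp_force: 62.3
```

Call:
arm_command(increments=[[[0, 0, 0, 0, 0, 0.06, 1], [0, 0, 0, 0, 0, 0.07, 1], [0, 0, 0, 0, 0, 0.0594, 1], [-0.02, 0.06, 0, 0, 0, 0, 1], [-0.02, 0.11, 0, 0, 0, 0, 1], [-0.02, 0.11, 0, 0, 0, 0, 1], [-0.02, 0.11, 0, 0, 0, 0, 1], [-0.02, 0.11, 0, 0, 0, 0, 1]]])

```text
time: 11.5
ee_pos: [0.4718, 0.1098, 0.1378]
tcp_rot: [[0.99, 0.139, -0.003], [0.139, -0.99, -0.0], [-0.003, -0.0, -1.0]]
force: [0.7, -0.4, -1.1]
gripper_width: 0.509
grasp_force: 62.3
```

Call:
arm_command(increments=[[[-0.02, 0.11, 0, 0, 0, 0, 1], [-0.02, 0.11, 0, 0, 0, 0, 1], [-0.02, 0.11, 0, 0, 0, 0, 1], [-0.02, 0.11, 0, 0, 0, 0, 1], [-0.02, 0.11, 0, 0, 0, 0, 1], [-0.02, 0.11, 0, 0, 0, 0, 1], [-0.02, 0.11, 0, 0, 0, 0, 1], [-0.002, 0.035, 0, 0, 0, 0, 1]]])

```text
time: 12.17
ee_pos: [0.4655, -0.0965, 0.138]
tcp_rot: [[0.991, 0.135, -0.001], [0.135, -0.991, -0.0], [-0.001, 0.0, -1.0]]
force: [0.5, -0.1, -1.3]
gripper_width: 0.514
grasp_force: 62.3
```

Call:
arm_command(increments=[[[0, 0, 0, 0, 0, 0, 1], [0, 0, 0, 0, 0, 0, 1], [0, 0, 0, 0, 0, 0, 1]]])

```text
time: 12.42
ee_pos: [0.465, -0.092, 0.1385]
tcp_rot: [[0.99, 0.139, -0.002], [0.139, -0.99, 0.001], [-0.002, -0.002, -1.0]]
force: [-0.4, 0.0, -0.1]
gripper_width: 0.51
grasp_force: 62.3
```

```bash
python3 - <<'E'
from h import *
np.set_printoptions(precision=4,suppress=True)
o=get_obs();R=o['tcp_rot'];p=o['ee_pos'];print(o['time'],p,tojig(p),np.arctan2(R[1,0],R[0,0]),R[2],o['gripper_width'])
save('wrist','w6.png')
for nm,z in(('head_side',.038),('jig',0),('stop_plane',.029)):
    for d in tip_of('wrist',nm)[:1]: print(nm,d['xy'],d['confidence'],tojig(ray('wrist',d['xy'],z)))
E
```

```text
12.4167 [ 0.465  -0.092   0.1385] [[-0.0301  0.0012]] 0.13956626587539023 [-0.0019 -0.0017 -1.    ] 0.5098426900115626
head_side [368.6, 76.8] 0.57 [[ 0.068  -0.0274]]
jig [316.4, 191.0] 0.87 [[-0.0007  0.001 ]]
stop_plane [317.5, 122.1] 0.56 [[0.0441 0.0002]]
```

View pics/w6.png

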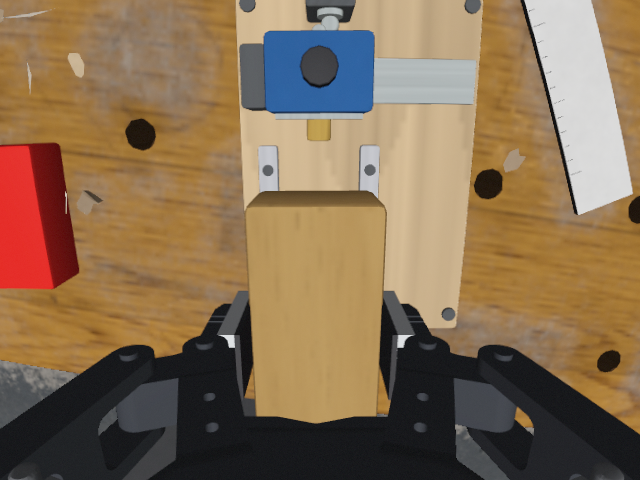

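The head stands against the end stop in line, with the plunger at (318,130). The rails are at columns 268 and 370, and the held block is centred at column 316.

```bash
python3 - <<'E'
from h import *
np.set_printoptions(precision=2,suppress=True)
o=get_obs();R=o['tcp_rot'];p=o['ee_pos'];f=lambda px,z:((ray('wrist',px,z)-p)@R)*1000
print('rails',f([[259,146],[277,146],[360,146],[379,146]],.0155))
print('rails',f([[259,146],[277,146],[360,146],[379,146]],.022))
print('plunger tip',f([[318.5,140]],.036), 'board',f([[236,1],[484,1],[456,328]],.0055))
print('block',f([[247,207],[385,206]],p[2]+.0064),f([[257,416],[377,416]],p[2]+.0064))
E
```

```text
rails [[ 59.53 -35.63 123.48]
 [ 59.48 -24.37 123.48]
 [ 59.49  27.46 123.45]
 [ 59.54  39.36 123.45]]
rails [[ 59.76 -34.74 116.98]
 [ 59.71 -23.75 116.98]
 [ 59.71  26.76 116.95]
 [ 59.77  38.36 116.95]]
plunger tip [[ 63.53   1.4  102.96]] board [[146.58 -48.65 133.45]
 [148.25 103.28 133.38]
 [-71.69 103.81 133.48]]
block [[ 44.91 -22.23  -6.41]
 [ 45.23  22.02  -6.43]] [[-35.23 -22.46  -6.37]
 [-35.23  23.04  -6.39]]
```

Call:
arm_command(increments=[[[0, 0.0064, 0.03, 0, 0, 0, 1], [0, 0, 0.08, 0, 0, 0, 1], [0, 0, 0.1, 0, 0, 0, 1], [0, 0, 0.08, 0, 0, 0, 1], [0, 0, 0.04, 0, 0, 0, 1], [0, 0, 0.02, 0, 0, 0, 1], [0, 0, 0.02, 0, 0, 0, 1], [0, 0, 0, 0, 0, 0, 1]]])

```text
time: 13.28
ee_pos: [0.4662, -0.095, 0.0462]
tcp_rot: [[0.99, 0.139, -0.0], [0.139, -0.99, 0.0], [-0.0, -0.0, -1.0]]
force: [0.8, -0.2, -0.2]
gripper_width: 0.513
grasp_force: 62.3
```

Call:
arm_command(increments=[[[0, 0, 0.012, 0, 0, 0, 1], [0, 0, 0.012, 0, 0, 0, 1], [0, 0, 0.012, 0, 0, 0, 1], [0, 0, 0, 0, 0, 0, 1], [0, 0, 0, 0, 0, 0, 1]]])

```text
time: 13.7
ee_pos: [0.4662, -0.0951, 0.0377]
tcp_rot: [[0.99, 0.138, 0.0], [0.138, -0.99, -0.0], [0.0, 0.0, -1.0]]
force: [0.9, 0.5, -1.2]
gripper_width: 0.509
grasp_force: 62.3
```

Call:
arm_command(increments=[[[0, 0, 0.008, 0, 0, 0, 1], [0, 0, 0.008, 0, 0, 0, 1], [0, 0, 0, 0, 0, 0, 1], [0, 0, 0, 0, 0, 0, 1]]])

```text
time: 14.03
ee_pos: [0.4661, -0.095, 0.0335]
tcp_rot: [[0.99, 0.138, -0.0], [0.138, -0.99, 0.0], [-0.0, -0.0, -1.0]]
force: [0.4, -0.2, -0.3]
gripper_width: 0.516
grasp_force: 62.3
```

Call:
arm_command(increments=[[[0, 0, 0.004, 0, 0, 0, 1], [0, 0, 0, 0, 0, 0, 1], [0, 0, 0, 0, 0, 0, 1]]])

```text
time: 14.28
ee_pos: [0.4662, -0.0951, 0.0329]
tcp_rot: [[0.99, 0.138, 0.0], [0.138, -0.99, -0.0], [0.0, 0.0, -1.0]]
force: [-0.9, -0.4, 4.1]
gripper_width: 0.515
grasp_force: 62.8
```

Call:
arm_command(increments=[[[0.02, 0, -0.002, 0, 0, 0, 1], [0.02, 0, 0, 0, 0, 0, 1], [0.02, 0, 0, 0, 0, 0, 1], [0.02, 0, 0, 0, 0, 0, 1], [0.01, 0, 0, 0, 0, 0, 1], [0, 0, 0, 0, 0, 0, 1], [0, 0, 0, 0, 0, 0, 1]]])

```text
time: 14.87
ee_pos: [0.4865, -0.0915, 0.033]
tcp_rot: [[0.99, 0.139, -0.005], [0.139, -0.99, 0.001], [-0.005, -0.002, -1.0]]
force: [-5.6, -2.4, 4.6]
gripper_width: 0.519
grasp_force: 63.1
```

Call:
arm_command(increments=[[[0.01, 0, 0, 0, 0, 0, 1], [0.008, 0, 0, 0, 0, 0, 1], [0, 0, 0, 0, 0, 0, 1], [0, 0, 0, 0, 0, 0, 1]]])

```text
time: 15.2
ee_pos: [0.4889, -0.0906, 0.0331]
tcp_rot: [[0.99, 0.139, -0.009], [0.139, -0.99, 0.002], [-0.008, -0.003, -1.0]]
force: [-9.8, -4.1, 8.6]
gripper_width: 0.516
grasp_force: 63.5
```

Call:
arm_command(increments=[[[0.008, 0, -0.001, 0, 0, 0, 1], [0.008, 0, 0, 0, 0, 0, 1], [0, 0, 0, 0, 0, 0, 1], [0, 0, 0, 0, 0, 0, 1]]])

```text
time: 15.53
ee_pos: [0.492, -0.0899, 0.0332]
tcp_rot: [[0.99, 0.139, -0.011], [0.14, -0.99, 0.003], [-0.01, -0.004, -1.0]]
force: [-10.8, -4.3, 8.3]
gripper_width: 0.512
grasp_force: 63.5
```

Call:
arm_command(increments=[[[0.008, 0, -0.001, 0, 0, 0, 1], [0, 0, 0, 0, 0, 0, 1], [0, 0, 0, 0, 0, 0, 1]]])

```text
time: 15.78
ee_pos: [0.4934, -0.0895, 0.0333]
tcp_rot: [[0.99, 0.14, -0.012], [0.14, -0.99, 0.003], [-0.012, -0.005, -1.0]]
force: [-11.8, -4.7, 7.3]
gripper_width: 0.515
grasp_force: 63.2
```

Call:
arm_command(increments=[[[0.006, 0, -0.001, 0, 0, 0, 1], [0, 0, 0, 0, 0, 0, 1], [0, 0, 0, 0, 0, 0, 1]]])

```text
time: 16.03
ee_pos: [0.4934, -0.0895, 0.0334]
tcp_rot: [[0.99, 0.14, -0.015], [0.14, -0.99, 0.003], [-0.015, -0.005, -1.0]]
force: [-16.0, -7.9, 7.3]
gripper_width: 0.514
grasp_force: 63.4
```

Call:
arm_command(increments=[[[0.006, 0, 0, 0, 0, 0, 1], [0, 0, 0, 0, 0, 0, 1], [0, 0, 0, 0, 0, 0, 1]]])

```text
time: 16.28
ee_pos: [0.4935, -0.0894, 0.0334]
tcp_rot: [[0.99, 0.14, -0.018], [0.14, -0.99, 0.003], [-0.017, -0.006, -1.0]]
force: [-17.7, -10.5, 10.9]
gripper_width: 0.513
grasp_force: 63.7
```

Call:
arm_command(increments=[[[0.006, 0, 0, 0, 0, 0, 1], [0, 0, 0, 0, 0, 0, 1], [0, 0, 0, 0, 0, 0, 1]]])

```text
time: 16.53
ee_pos: [0.4935, -0.0894, 0.0334]
tcp_rot: [[0.99, 0.141, -0.021], [0.141, -0.99, 0.003], [-0.02, -0.006, -1.0]]
force: [-21.7, -13.1, 12.5]
gripper_width: 0.516
grasp_force: 63.9
```

Call:
arm_command(increments=[[[0.002, 0.003, 0, 0, 0, 0, 1], [0, 0, 0, 0, 0, 0, 1], [0, 0, 0, 0, 0, 0, 1], [0, 0, 0, 0, 0, 0, 1]]])

```text
time: 16.87
ee_pos: [0.4935, -0.0894, 0.0334]
tcp_rot: [[0.99, 0.141, -0.022], [0.141, -0.99, 0.004], [-0.021, -0.007, -1.0]]
force: [-22.0, -10.6, 12.9]
gripper_width: 0.51
grasp_force: 64.0
```

```bash
python3 - <<'E'
from h import *
np.set_printoptions(precision=4,suppress=True)
o=get_obs();p=o['ee_pos'];print(o['time'],p,tojig(p),o['force'],o['ft_torque'],np.abs(o['qd']).max())
save('wrist','w7.png')
for nm,z in(('head_side',.038),('jig',0),('stop_plane',.029),('beech_block',.012)):
    for d in tip_of('wrist',nm)[:1]: print(nm,d['xy'],d['confidence'],tojig(ray('wrist',d['xy'],z)))
E
```

```text
16.8667 [ 0.4935 -0.0894  0.0334] [[-0.0016 -0.0002]] [-22.0441 -10.5633  12.9089] [-2.1179  3.0191 -0.3162] 0.001455020743463756
head_side [406.4, 129.8] 0.75 [[ 0.0676 -0.0278]]
stop_plane [318.3, 198.4] 0.91 [[ 0.0444 -0.0008]]
beech_block [317.2, 305.1] 0.94 [[-0.0038 -0.0005]]
```

View pics/w7.png

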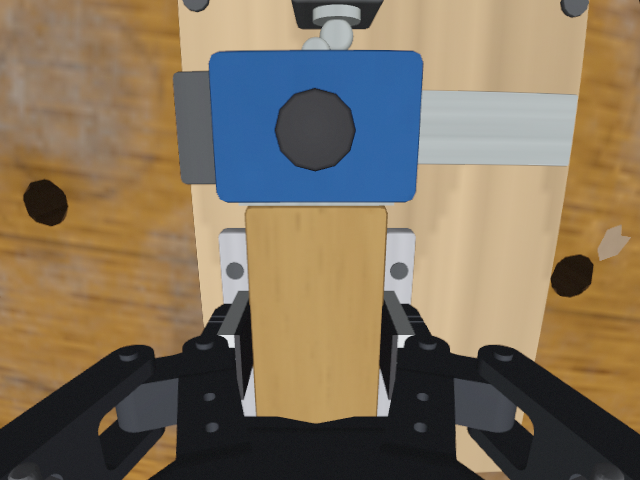

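The block's end is on the stop bar, in line between the rails. The head is at its end stop and the arm is at rest, pushing with about 23 N in total, of which the plunger takes about 9 N. Handing in.

```bash
python3 -c "
from workcell import *
print(sign_off())"
```

```text
the job is handed in; nothing more can be done
None
```

The job is handed in, but no verdict came back: by the wrist camera and force readings, the head is against its end stop and the beech block is held pressed home on the stop bar, and the maple offcut was not touched.

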